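# Put the colour tray away under the desk stand

### The arm

A 6-joint arm with a two-finger parallel gripper is mounted at the origin on the work surface. World frame = base frame: x ahead of the robot, y to its left, z up, the work surface at z = 0. Lengths are in mm, angles in rad, forces in N, time in s.
With the tool pointing down it reaches from about 275 to 750 mm from the base axis. Payload 10.2 kg.
Tool frame: the origin (TCP) lies midway between the tips of the shut fingers; the grasp point (between the pads) lies 19 mm behind it (ctrl.grasp_offset is the distance from the TCP to the grasp point, in mm); z points along the fingers, y is the line along which they close (so a half turn about z gives the same grasp; the last joint's range is limited). The gripper opens to 85 mm and grips with 20 to 120 N. Pads are 22 mm wide; open, the fingers measure 114 mm over their backs; the gripper's body (76 mm by 85 mm) begins 54 mm behind the grasp point. The pads swing forward as they close: fully open they stand 13 mm farther back than shut.
Start: joints at [1.076, 0.313, 1.498, -0, 1.331, -0.223], TCP at [140.957, 505.729, 231.294] pointing down, gripper open.
Joint ranges: [-2.94, 2.94], [-0.97, 2.17], [0.19, 2.56], [-1.23, 4.37], [0.02, 3.11], [-2.88, 2.88]. Speed limits (rad/s): [2.39, 2.39, 3.01, 3.14, 3.14, 3.14].

### API

Orientations are given as a unit quaternion [w, x, y, z].
In Python, from rig import ctrl, viewer, models gives the robot as it stands. The module is installed in compiled form; this text tells all that it offers.
- The arm moves only by the shell command python3 -m pendant 'ROWS' [OPENING] [FORCE]. ROWS is text: rows parted by semicolons, each of 4 numbers parted by spaces: the shift along the tool's x, y, z in m, then the turn about the tool's z in rad. In form: x y z yaw; .... A call has 1 to 10 rows; each row shifts and turns the commanded pose from where the row before left it, along the tool's axes as they then stand; what a row does not reach is not made up. A row lasts 1/8 s, in which the tool goes at most 62.5 mm and 10.7 degrees, less where a joint would pass 70% of its speed; a pose out of reach is approached as far as the arm can. A call is refused whole if a number of a shift passes 0.0625 or a number of a turn 0.188, either way. A call with a gripper value outside its range is refused whole. OPENING is the opening, from 0 (shut) to 1 (fully open), set as the call begins (- or left out, the last holds). The fingers move at their own pace and stop on an object; FORCE is the grip in N (left out, the last holds). Time passes only in rows, so rows that do not move let the fingers close. It gives the time, the measured TCP pose, the force, the opening and the grip force at its end, in the units of the state.
- ctrl.sense(): the state, without advancing time (a new reading comes with each control period).
- viewer.capture(name): name is "scene" or "side" or "wrist"; returns a dict with "color" (384x512x3 uint8, red, green, blue), "vertical_fov" (degrees; the focal length in pixels is half the picture's height over the tangent of half this angle, whatever the lens; pixels are square), "cx", "cy" (the principal point, pixels), "pose" (4x4, takes a point from camera to world coordinates). Camera axes: x right, y down, z forward; pixel columns grow to the right and rows downward; lengths in mm; the calibration is good to about 2 mm. A picture is of the moment at which its call begins. There is no depth.
- ctrl.finish_job(): hands the job in; it is judged then, once.
Trained networks look in the newest picture that a camera, given by its name, has taken for a name from the list of things; names that differ only in an ending like _2 or _b are one class to them, and where a whole thing is asked for, a point or a joint stands for the part that bears it (a point fixed in the world has none). Each returns a list of dicts, best first, with "p" (0 to 1); they miss things now and then, are a little off and sometimes report something else, mostly with a low value. They report only what shows in the picture. A call takes as long as a camera call. They do not tell look-alikes from the thing itself.
- models.boxes_of(camera, query): "at" ([x, y, z] in mm, in world coordinates, good to about 4 mm: the middle of the surface that is visible of it).
The state is a dict: "time_s": time; "joints": joint angles; "dq": joint speeds; "tau": joint torques, N m; "eef_pos": TCP position; "ee_rot": TCP orientation; "force": force on the tool from outside, world axes, zero at the start; "wrist_torque": the same for the moment, N m; "grip_width": opening from 0.0 (shut) to 1.0 (fully open); "grip_force": force on a finger pad.
Only numpy, scipy, OpenCV 4.12 (cv2) and the standard library are available. Lean on these libraries where they do the work, as an engineer would, in place of code of your own. Each camera call takes 0.05 s, during which the arm holds its last target. There are 200 camera calls.

### The job

Put the colour tray away in the bay under the rosewood stand. First pick up the paperweight that lies in the way and lay it flat across the bare near end of the painting, parallel to its twin at the far end; then slide the tray along the table by its pull, never lifting it, straight into the bay until its front is flush with the stand's front edge, or just inside. Keep its jar and dishes upright and clear of the stand, do not knock the stand, and leave everything else where it is.

Things in the scene. Friction and masses are not known exactly. Their poses are not given: they have to be found in the camera images.
- stand: Low dark rosewood desk stand, fixed: a top board 16 thick on two lattice side panels, 190 deep (x) x 290 wide (y) x 80 high. Under it one bay, open at the front: 230 wide, 64 high, 175 deep from the front edge to a low back rail (30 high) that stops the tray. Origin: centre of its footprint, on the table; x points from the open front (robot side) into the bay. May stand turned a little.
- stand_mouth (a point): Middle of the bay's mouth, on the table straight below the front edge of the top board (95 mm in front of the stand's origin). Same axes as the stand: x points into the bay.
- tray: Light-wood colour tray, loose, about 400 g plus 240 g load, 160 deep (x) x 200 wide (y) x 34 high, walls and floor 6 thick. A flat-sided pull sticks out of the middle of its front (-x) wall: 52 long, 16 wide, 24 tall, from 10 to 34 above the table. Origin: centre of the underside; x points from the pull to the back. Starts left or right on the table, pull towards the robot, turned up to 0.25 rad.
- tray_front (a point): Lower edge of the tray's front wall, middle (80 mm in front of the tray's origin, on the table).
- tray_pull (a point): Point to grip on the pull, 34 mm out from the front wall and 22 mm above the table, on its centre line; grip it across its 16 mm width (fingers closing along the tray's y).
- jar: White porcelain jar with blue bands, loose, 48 mm across, 46 high, 120 g, on the tray's floor (middle, left or right); its top is 52 mm above the table, 12 mm below the stand's underside. Origin: centre of its foot.
- dish_a: Small white porcelain dish with orange colour, loose, 52 mm across, 16 high, 60 g, standing in the tray. Origin: centre of its foot.
- dish_b: Small white porcelain dish with green colour, loose, 52 mm across, 16 high, 60 g, standing in the tray. Origin: centre of its foot.
- paperweight: Dark wood paperweight bar with a brass top, loose, 30 (x) x 180 (y) x 18 high, about 300 g, lying crosswise on the table before the bay. Origin: centre of its underside; its long axis is y.
- painting: Sheet of painting paper, fixed flat on the table (no thickness to speak of), 360 along x by 220 along y, with an ink pine tree. Origin: its centre; x points away from the robot. It lies on the opposite side from the tray, left or right.
- bare_end (a point): Middle of the strip where the paperweight belongs: on the sheet's centre line, 145 mm from its centre towards the robot (35 mm in from the near edge). Same axes as the painting.
- twin: The other paperweight, same shape and size, lying across the far end of the painting (145 mm from its centre). Stays put.
- brush_pot: Blue porcelain brush pot with four brushes, 70 mm across, 110 high without and about 230 with the brushes, standing loose on the stand's top, left side. Stays put.
- teapot: Small brown clay teapot, 72 mm across, 63 high, standing loose on the stand's top, right side. Stays put.
- bowl: The nearer of two blue water bowls, 144 mm across, 52 high, loose, at the left side of the table. Stays put.
- plates: Stack of white plates with orange colour, 146 mm across, 17 high, loose, at the right side of the table. Stays put.
- ink_bottle: Black ink bottle with a red cap, 60 mm across, 130 high, loose, at the left side of the table, nearer the robot than the bowl. Stays put.
Not all that is in view belongs to the job. Of the things shaped like the jar, the white one is meant.

How it is judged:
By the outcome, as a careful person would: the job done as asked, in the order asked, and still so for the second after the job is handed in, with the robot touching nothing.
It also fails if it takes over 64 s, if anything falls off the work surface, if the arm or the gripper's body presses on something with over 40 N, if the wrist force passes 120 N, or if a joint passes its speed limit or range.

## Working session

There is one attempt and no reset: what is moved stays moved. The work goes in short steps, Python scripts to look and compute and a shell command to move; the robot and the scene stay as the last step left them, time stands still between calls to the robot, and variables do not carry over. Pictures are saved under pics/ and viewed, at most 10 in all, crops included, and the job is handed in when it is done.

```bash
mkdir -p pics && cat > h.py <<'E'
import numpy as np, cv2
from rig import ctrl, viewer, models
from scipy.spatial.transform import Rotation as R
def f_of(c): return c["color"].shape[0]/2/np.tan(np.radians(c["vertical_fov"])/2)
def ray(c,u,v,z):
    f=f_of(c);P=np.array(c["pose"]);d=P[:3,:3]@np.array([(u-c["cx"])/f,(v-c["cy"])/f,1]);o=P[:3,3]
    return o+d*(z-o[2])/d[2]
def proj(c,p):
    f=f_of(c);P=np.array(c["pose"]);q=P[:3,:3].T@(np.array(p)-P[:3,3])
    return np.array([c["cx"]+f*q[0]/q[2],c["cy"]+f*q[1]/q[2]])
def save(c,n): cv2.imwrite("pics/"+n,c["color"][:,:,::-1])
def state():
    s=ctrl.sense();q=np.array(s["ee_rot"]);r=R.from_quat(q[[1,2,3,0]]).as_matrix()
    return s,r
E
python3 - <<'E'
from h import *
np.set_printoptions(precision=3,suppress=True)
s,r=state();print(s["time_s"],s["eef_pos"],r.tolist(),ctrl.grasp_offset)
import pickle
for n in ["scene","side","wrist"]:
    c=viewer.capture(n);save(c,n+"0.png");pickle.dump(c,open(n+".pkl","wb"));print(n,c["vertical_fov"],np.array(c["pose"])[:3,3])
    if n!="wrist":
        for k in ["stand","tray","tray_pull","jar","dish_a","paperweight","painting","brush_pot","teapot","ink_bottle"]:
            print(n,k,[(np.round(b["at"]),round(b["p"],2)) for b in models.boxes_of(n,k)])
im=np.vstack([cv2.imread("pics/scene0.png"),]);
E
```

```text
0.0 [140.816 505.496 230.739] [[-0.9632903883611549, 0.26846081102741887, -0.0006485626539423132], [0.26846139638145133, 0.9632898012045864, -0.0011124514146148745], [0.0003261041809887011, -0.0012457277909354919, -0.9999991709088233]] 18.700000000000003
scene 47.331616933687116 [1379.722  500.47  1301.885]
scene stand [(array([820., -29.,  78.]), 0.82)]
scene tray [(array([ 610., -332.,    4.]), 0.78)]
scene tray_pull [(array([ 609., -331.,    4.]), 0.9)]
scene jar [(array([ 420., -416.,   36.]), 0.71), (array([ 419., -274.,   35.]), 0.63), (array([ 571., -271.,   24.]), 0.57)]
scene dish_a [(array([ 572., -270.,   25.]), 0.47)]
scene paperweight [(array([545.,  20.,  13.]), 0.97)]
scene painting [(array([558., 317.,  -0.]), 0.83)]
scene brush_pot [(array([805.,  51., 188.]), 0.97), (array([ 551., -549.,   21.]), 0.57), (array([ 606., -332.,    4.]), 0.35)]
scene teapot [(array([797., -87., 122.]), 0.93)]
scene ink_bottle [(array([435., 559.,  83.]), 0.86), (array([797., -84., 125.]), 0.36)]
side 49.264690742865625 [-118.343 -783.112 1122.52 ]
side stand [(array([746., -85.,  84.]), 0.84)]
side tray [(array([ 616., -343.,   10.]), 0.94), (array([ 575., -403.,   24.]), 0.32)]
side tray_pull [(array([ 610., -345.,    7.]), 0.8), (array([ 568., -339.,   47.]), 0.5), (array([533., 303.,   2.]), 0.4)]
side jar [(array([ 570., -342.,   47.]), 0.52), (array([ 402., -284.,   38.]), 0.5)]
side dish_a [(array([ 570., -279.,   25.]), 0.64), (array([ 576., -399.,   20.]), 0.6)]
side paperweight [(array([536.,  11.,  18.]), 0.57)]
side painting [(array([530., 307.,   4.]), 0.92), (array([ 774., -108.,  122.]), 0.5)]
side brush_pot [(array([770.,  19., 189.]), 0.65), (array([ 616., -344.,   10.]), 0.4)]
side teapot [(array([531., 305.,   4.]), 0.75), (array([ 775., -109.,  119.]), 0.69)]
side ink_bottle [(array([415., 542.,  73.]), 0.91)]
wrist 64.26295444560228 [ 67.289 525.653 373.753]
```

View pics/scene0.png

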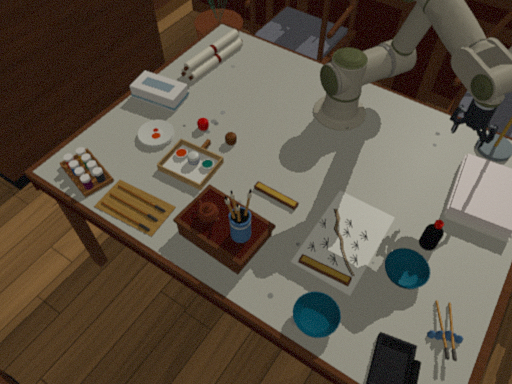

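View pics/side0.png

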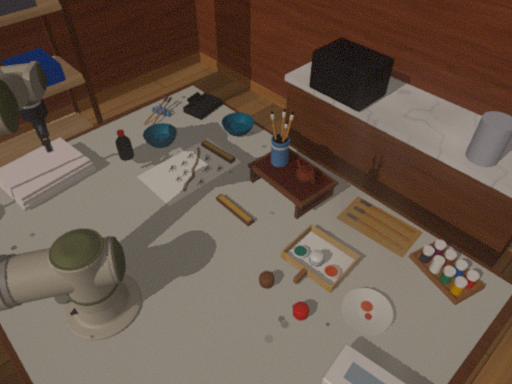

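The scene view shows the tray around (191,162), its pull at (206,145), the paperweight at (276,195), the stand at (224,228) and the painting at (345,240) with its twin at (325,269). The brown and red look-alikes sit in front of the tray. The side view agrees. I'll zoom in for corners.

```bash
python3 - <<'E'
import cv2
a=cv2.imread("pics/scene0.png")[130:290,150:416];b=cv2.imread("pics/side0.png")[125:305,130:370]
def g(im,s,x0,y0,n):
    o=cv2.resize(im,None,fx=s,fy=s,interpolation=cv2.INTER_CUBIC)
    for u in range((x0//20+1)*20,x0+im.shape[1],20):
        X=int((u-x0+.5)*s);cv2.line(o,(X,0),(X,6),(0,0,255),1);cv2.putText(o,str(u),(X-10,16),0,.35,(0,0,255))
    for v in range((y0//20+1)*20,y0+im.shape[0],20):
        Y=int((v-y0+.5)*s);cv2.line(o,(0,Y),(6,Y),(0,0,255),1);cv2.putText(o,str(v),(8,Y+4),0,.35,(0,0,255))
    cv2.imwrite("pics/"+n,o)
g(a,3,150,130,"scz.png");g(b,3.3,130,125,"sdz.png")
E
```

```text
(no output)
```

View pics/scz.png

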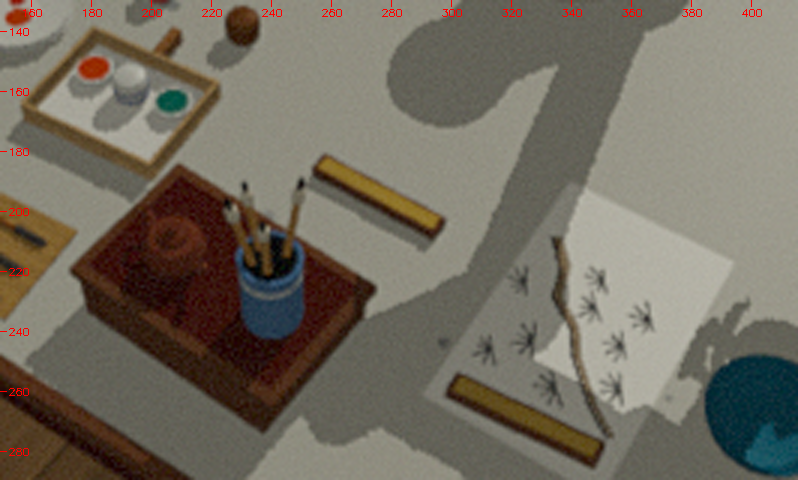

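View pics/sdz.png

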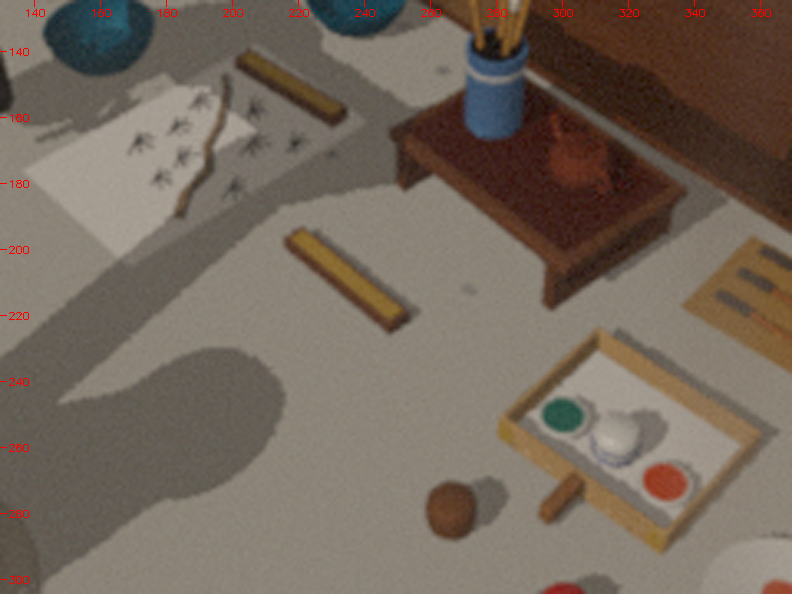

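The scene crop shows all the tray, stand and paperweight corners clearly. The side crop shows the same corners plus the sheet edges. Next I'll fit poses to those corners in both views.

```bash
cat > fit.py <<'E'
from h import *
import pickle
from scipy.optimize import least_squares
def fit(obs,x0):
    # obs: list (cam,uv,local xyz)
    def W(p,l): c,s=np.cos(p[2]),np.sin(p[2]); return np.array([p[0]+c*l[0]-s*l[1],p[1]+s*l[0]+c*l[1],l[2]])
    fn=lambda p:np.concatenate([proj(c,W(p,l))-uv for c,uv,l in obs])
    r=least_squares(fn,x0,loss="soft_l1",x_scale=[10,10,.1]);return r.x,fn(r.x).reshape(-1,2)
E
python3 - <<'E'
from fit import *
np.set_printoptions(precision=2,suppress=True)
S=pickle.load(open("scene.pkl","rb"));D=pickle.load(open("side.pkl","rb"))
a=lambda x,y:np.array([x/3+150-.5,y/3+130-.5]);b=lambda x,y:np.array([x/3.3+130-.5,y/3.3+125-.5])
def box(L,Wd,z,sc,sd):
    k={"nr":(-L/2,-Wd/2,z),"nl":(-L/2,Wd/2,z),"fl":(L/2,Wd/2,z),"fr":(L/2,-Wd/2,z)}
    return [(S,a(*v),k[n]) for n,v in sc.items()],[(D,b(*v),k[n]) for n,v in sd.items()]
T={"tray":(box(160,200,34,dict(nr=(95,28),nl=(219,84),fl=(150,165),fr=(23,102)),dict(nl=(502,418),nr=(664,537),fl=(600,329),fr=(762,434))),[600,-340,0]),
"pw":(box(30,180,18,dict(nr=(324,155),nl=(443,216),fl=(434,231),fr=(315,170)),dict(fl=(302,229),nl=(288,240),fr=(407,312),nr=(392,322))),[540,15,0]),
"stand":(box(190,290,80,dict(nr=(180,165),nl=(375,288),fl=(265,416),fr=(72,270)),dict(nl=(392,132),nr=(567,260),fr=(686,190))),[800,-20,0]),
"paint":(box(360,220,0,dict(nr=(575,183),nl=(735,262),fr=(422,395)),dict(nl=(27,175),nr=(122,262),fr=(365,120))),[545,305,0]),
"twin":(box(30,180,18,dict(nr=(459,374),nl=(605,442),fl=(596,458),fr=(450,392)),dict(fl=(249,47),nl=(237,60),fr=(347,107),nr=(333,118))),[680,310,0])}
for n,((o1,o2),x0) in T.items():
    for o in (o1,o2,o1+o2):
        x,r=fit(o,x0);print(n,x,"rms",np.sqrt((r**2).mean()))
    print(r.tolist() if np.abs(r).max()>1.2 else "")
for n,(cx,cy,z) in {"brown":(242,25,20)}.items(): print(n,ray(S,*a(cx,cy),z))
print("brown side",ray(D,*b(451,510),22), "jar",ray(D,*b(616,432),52),ray(S,*a(131,76),52),"greenside",ray(D,*b(563,414),22),ray(S,*a(172,101),22),"orange",ray(D,*b(665,482),22),ray(S,*a(94,68),22))
E
```

```text
tray [ 598.32 -332.02    0.06] rms 0.674708331132164
tray [ 598.37 -335.65    0.06] rms 0.5114695243487716
tray [ 598.19 -334.47    0.06] rms 0.7017702269790342
[[-0.2681665084871838, -1.2815508101830915], [0.36685119579615844, -0.7443662736673673], [-0.6010831800290077, 0.2976304774707046], [-1.4876746392506845, 0.15561865600517422], [-1.2937027800349483, -0.5349209483129584], [0.09993700153444252, 0.22043392723719535], [-0.4534429610105235, -0.7448087884545487], [0.10167882107850801, 0.0200891196859061]]
pw [538.68  18.62   0.02] rms 0.971074733091297
pw [539.09  17.5    0.01] rms 1.050169746982163
pw [538.92  18.07   0.01] rms 1.0227955796538946
[[-0.4821824767142857, -0.8117149422655814], [1.3574744302427462, 0.2533003790299233], [0.15980163553695093, 0.9057256236607145], [-1.918747052794572, -0.5554383513339474], [-0.09778668629945741, -0.9874027292420067], [-2.001267446878188, -0.36282640106117015], [1.4722481849721305, -0.10840896648608123], [-0.18446546589115087, 1.3300303661801252]]
stand [780.37 -36.66  -0.07] rms 0.9872927809427683
stand [777.51 -39.09  -0.06] rms 1.377570
[... 834 characters left out ...]
98
twin [708.5  315.59   0.08] rms 0.5720486874120669
twin [706.82 315.61   0.09] rms 0.9691995758754819
[[-0.9376387930618648, -0.9831300839483106], [0.8576014805669843, 0.1257512321805052], [0.37284199291843834, 2.314546883834282], [-1.8543805863877196, 0.019872567369361605], [-0.1442141421119345, 0.3341945760776923], [-1.6314934992507801, -0.37001812602159134], [0.5545941101969731, 0.14846644385045238], [-0.30357621387551603, 0.37994186910964345]]
brown [ 404.35 -283.98   20.  ]
brown side [ 409.16 -279.52   22.  ] jar [ 570.89 -338.57   52.  ] [ 580.44 -328.28   52.  ] greenside [ 568.68 -275.68   22.  ] [ 565.38 -277.64   22.  ] orange [ 579.46 -396.43   22.  ] [ 577.38 -396.97   22.  ]
```

```bash
python3 -m pendant '-0.053 -0.025 -0.009 0;-0.053 -0.025 -0.009 0;-0.053 -0.025 -0.009 0;-0.053 -0.025 -0.009 0;-0.053 -0.025 -0.009 0;-0.053 -0.025 -0.009 0;-0.053 -0.025 -0.009 0;-0.053 -0.025 -0.009 0' && python3 -m pendant '0 0 0 0.185;0 0 0 0.185;0 0 0 0.185;0 0 0 0.185;0 0 0 0.185;0 0 0 0.185;0 0 0 0.18;0 0 0 0' && python3 - <<'E'
from h import *
import pickle
c=viewer.capture("wrist");pickle.dump(c,open("w1.pkl","wb"))
s,r=state();print(s["time_s"],s["eef_pos"],r.round(3).tolist(),s["joints"]);print(np.array(c["pose"]).round(2).tolist())
cv2.imwrite("pics/w1.png",cv2.resize(c["color"][:,:,::-1],(800,600),interpolation=cv2.INTER_CUBIC))
E
```

```text
time_s: 2.15
eef_pos: [496.9, 197.7, 303.7]
ee_rot: [0.0, 0.136, 0.991, 0.0]
force: [-0.2, 0.5, -0.0]
grip_width: 1.0
grip_force: 0.0
time_s: 3.15
eef_pos: [495.7, 199.2, 303.3]
ee_rot: [-0.0, 0.703, 0.711, -0.0]
force: [-1.4, -0.0, 0.4]
grip_width: 1.005
grip_force: 0.0
3.2 [495.68675217 199.24060609 303.2978567 ] [[-0.013, 1.0, -0.0], [1.0, 0.013, -0.0], [0.0, -0.0, -1.0]] [1.62728574e-01 2.93536754e-01 1.33742020e+00 6.06893221e-06
 1.51067377e+00 1.49992963e-01]
[[1.0, 0.01, 0.0, 495.51], [0.01, -0.95, -0.3, 275.59], [-0.0, 0.3, -0.95, 445.74], [0.0, 0.0, 0.0, 1.0]]
```

View pics/w1.png

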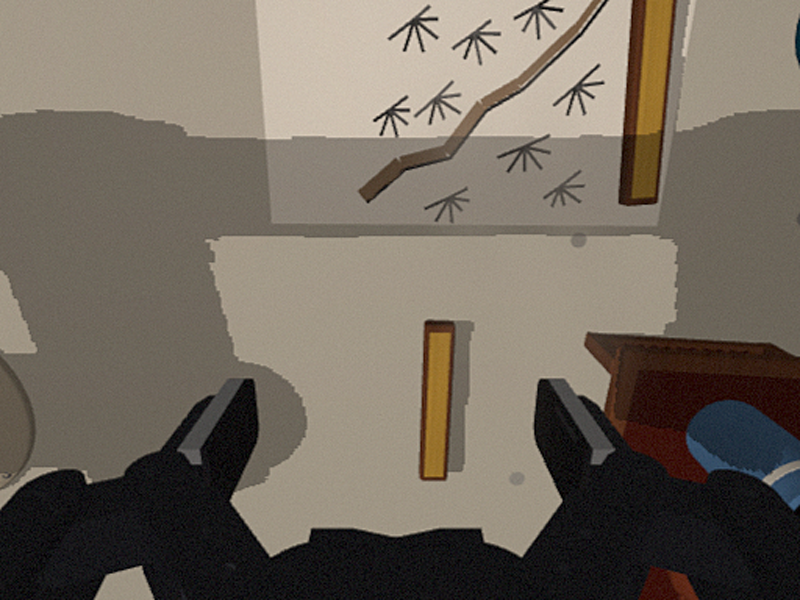

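The wrist picture shows the bar at (437,400), the sheet's lower edge from (272,222) to (658,226), the twin with its lower end at (638,204), and the stand's left front corner at (587,335).

```bash
python3 - <<'E'
from fit import *
c=pickle.load(open("w1.pkl","rb"));k=1.5625
P=lambda x,y,z:ray(c,(x+.5)/k-.5,(y+.5)/k-.5,z)[:2].round(1)
print("sheet",P(272,222,0),P(658,226,0),P(257,0,0),P(690,0,0))
print("twin",P(634,0,18),P(619,203,18),P(656,205,18),P(674,0,18), "brass",P(641,0,18),P(627,198,18),P(657,198,18),P(671,0,18))
print("pw brass z18",P(430,331,18),P(452,331,18),P(423,475,18),P(444,475,18))
print("pw outer z18",P(423,329,18),P(455,329,18),P(419,480,18),P(447,480,18), "end z0",P(425,321,0),P(454,321,0))
print("stand",P(585,333,80))
E
```

```text
sheet [380.5 201.7] [742.2 201.8] [380.5 384.2] [735.6 388. ]
twin [681.8 383. ] [694.  224.9] [727.2 223.5] [713.3 383.3] brass [687.3 383. ] [700.4 229.3] [727.  229.6] [710.9 383.3]
pw brass z18 [530.4 100.9] [551.6 101.1] [528.2 -65. ] [550.7 -64.7]
pw outer z18 [523.6 102.9] [554.4 103.2] [524.1 -71.4] [554.2 -71.1] end z0 [526.5 104.2] [555.4 104.5]
stand [653.3 125.8]
```

```bash
python3 - <<'E'
from fit import *
c=pickle.load(open("w1.pkl","rb"));k=1.5625
g=cv2.GaussianBlur(c["color"],(0,0),1).astype(float)
def col_edges(rows,u0,u1,z,sgn,ch=slice(None)):
    pts=[]
    for v in rows:
        l=g[v,u0:u1,ch].mean(-1) if ch==slice(None) else g[v,u0:u1,ch]
        d=sgn*np.gradient(l);i=int(np.argmax(d))
        if 0<i<len(d)-1:
            o=.5*(d[i-1]-d[i+1])/(d[i-1]-2*d[i]+d[i+1]+1e-9)
            pts.append(ray(c,u0+i+o,v,z)[:2])
    p=np.array(pts);m=np.ones(len(p),bool)
    for _ in range(4):
        a=np.polyfit(p[m,1],p[m,0],1);r=p[:,0]-np.polyval(a,p[:,1]);m=abs(r)<max(1,2*r[m].std())
    return "yaw %.4f x@y0 %.1f ymid %.0f x@mid %.1f n %d sd %.2f"%(-a[0],a[1],p[m,1].mean(),np.polyval(a,p[m,1].mean()),m.sum(),r[m].std())
print("sheet left",col_edges(range(5,85),155,185,0,1))
print("sheet left sh",col_edges(range(92,138),155,185,0,1))
print("sheet right",col_edges(range(5,80),430,450,0,-1))
print("twin brassL",col_edges(range(3,80),396,416,18,1,0))
print("twin outerL",col_edges(range(3,80),390,404,18,-1))
print("pw brassL",col_edges(range(215,300),262,280,18,1,0))
print("pw brassR",col_edges(range(215,300),280,296,18,-1,0))
print("pw outerL",col_edges(range(215,300),262,274,18,-1))
P=lambda x,y,z:ray(c,(x+.5)/k-.5,(y+.5)/k-.5,z)[:2].round(1)
print("stand",P(585,333,0),P(618,373,80))
E
```

```text
sheet left yaw 0.0037 x@y0 380.4 ymid 331 x@mid 379.1 n 80 sd 0.08
sheet left sh yaw 0.0062 x@y0 381.0 ymid 241 x@mid 379.5 n 46 sd 0.08
sheet right yaw -0.0550 x@y0 719.9 ymid 351 x@mid 739.2 n 42 sd 0.77
twin brassL yaw 0.0821 x@y0 723.0 ymid 336 x@mid 695.4 n 77 sd 0.09
twin outerL yaw 0.0794 x@y0 710.4 ymid 320 x@mid 685.0 n 49 sd 0.12
pw brassL yaw -0.0047 x@y0 529.4 ymid 22 x@mid 529.5 n 85 sd 0.09
pw brassR yaw -0.0043 x@y0 549.6 ymid 23 x@mid 549.7 n 85 sd 0.09
pw outerL yaw -0.0046 x@y0 523.4 ymid 22 x@mid 523.5 n 85 sd 0.09
stand [687.9  93. ] [686.1  89.5]
```

```bash
python3 -m pendant '-0.0305 0.0068 0.0403 0;-0.0305 0.0068 0.0403 0;-0.0305 0.0068 0.0403 0;-0.0305 0.0068 0.0403 0;-0.0305 0.0068 0.0403 0;-0.0305 0.0068 0.0403 0;0 0 0 0.018;0 0 0 0;0 0 0 0' && python3 - <<'E'
from h import *
s,r=state();print(s["eef_pos"],r.round(4).tolist())
E
```

```text
time_s: 4.32
eef_pos: [538.7, 17.4, 62.9]
ee_rot: [0.001, 0.71, 0.705, 0.001]
force: [0.4, 0.8, 0.0]
grip_width: 0.998
grip_force: 0.0
[538.7214974   17.39226172  62.88994309] [[0.0068, 1.0, 0.0024], [1.0, -0.0068, -0.0004], [-0.0003, 0.0024, -1.0]]
```

```bash
python3 -m pendant '-0.001 0 0.03 0;0 0 0.02 0;0 0 0.0115 0;0 0 0 0' && python3 -m pendant '0 0 0 0;0 0 0 0;0 0 0 0;0 0 0 0;0 0 0 0;0 0 0 0' 0 60 && python3 -m pendant '0 0 -0.03 0;0 0 -0.05 0;0 0 -0.04 0;0 0 0 0'
```

```text
time_s: 4.82
eef_pos: [538.2, 16.0, 0.2]
ee_rot: [-0.0, 0.71, 0.704, -0.0]
force: [0.1, 0.0, -0.1]
grip_width: 1.001
grip_force: 0.0
time_s: 5.58
eef_pos: [538.6, 15.5, 0.7]
ee_rot: [0.001, 0.71, 0.704, 0.0]
force: [-0.8, 0.6, 5.3]
grip_width: 0.338
grip_force: 61.0
time_s: 6.08
eef_pos: [539.2, 15.4, 122.4]
ee_rot: [0.002, 0.71, 0.704, 0.001]
force: [0.9, -0.9, -4.4]
grip_width: 0.33
grip_force: 60.4
```

```bash
python3 -m pendant '0.0423 -0.0181 0 0;0.0423 -0.0181 0 0;0.0423 -0.0181 0 0;0.0423 -0.0181 0 0;0.0423 -0.0181 0 0;0.0423 -0.0181 0 0;0.0423 -0.0181 0 0;0 0 0.02 -0.067;0 0 0.02 0;0 0 0 0' && python3 - <<'E'
from h import *
import pickle
s,r=state();print(s["eef_pos"],r.round(4).tolist())
E
```

```text
time_s: 7.32
eef_pos: [412.6, 312.2, 77.6]
ee_rot: [-0.001, 0.686, 0.727, -0.003]
force: [-0.4, -0.1, -2.0]
grip_width: 0.329
grip_force: 60.2
[412.57317081 312.18921899  77.59094947] [[-0.058, 0.9983, -0.005], [0.9983, 0.058, -0.0023], [-0.002, -0.0052, -1.0]]
```

Position is within 2 mm, so I'll lower with a small correction, release and rise.

```bash
python3 -m pendant '0 0.002 0.035 0;0 0 0.025 0;0 0 0.011 0;0 0 0.003 0;0 0 0.002 0;0 0 0 0;0 0 0 0' && python3 -m pendant '0 0 0 0;0 0 0 0;0 0 0 0;0 0 0 0;0 0 0 0' 1 60 && python3 -m pendant '0 0 -0.02 0;0 0 -0.05 0;0 0 -0.06 0;0 0 -0.06 0;0 0 -0.06 0;0 0 0 0'
```

```text
time_s: 8.2
eef_pos: [416.3, 313.1, 4.5]
ee_rot: [0.0, 0.686, 0.727, 0.0]
force: [-0.2, -0.0, -2.5]
grip_width: 0.337
grip_force: 60.2
time_s: 8.82
eef_pos: [416.1, 313.0, 4.0]
ee_rot: [0.0, 0.686, 0.727, 0.0]
force: [-0.3, -0.1, 0.6]
grip_width: 0.999
grip_force: 0.0
time_s: 9.57
eef_pos: [417.4, 313.6, 258.4]
ee_rot: [0.002, 0.686, 0.727, 0.004]
force: [-0.0, 0.7, -0.7]
grip_width: 1.001
grip_force: 0.0
```

```bash
python3 -m pendant '-0.0546 0.0127 -0.0024 0;-0.0546 0.0127 -0.0024 0;-0.0546 0.0127 -0.0024 0;-0.0546 0.0127 -0.0024 0;-0.0546 0.0127 -0.0024 0;-0.0546 0.0127 -0.0024 0;-0.0546 0.0127 -0.0024 0;-0.0546 0.0127 -0.0024 0;-0.0546 0.0127 -0.0024 0' && python3 -m pendant '0 0 0 0.174;0 0 0 0.174;0 0 0 0.174;0 0 0 0.174;0 0 0 0.174;0 0 0 0.174;0 0 0 0.174;0 0 0 0.174;0 0 0 0.174;0 0 0 0' && python3 - <<'E'
from h import *
import pickle
c=viewer.capture("wrist");pickle.dump(c,open("w2.pkl","wb"))
s,r=state();print(s["time_s"],s["eef_pos"],r.round(3).tolist(),s["joints"]);print(np.array(c["pose"]).round(2).tolist())
cv2.imwrite("pics/w2.png",cv2.resize(c["color"][:,:,::-1],(800,600),interpolation=cv2.INTER_CUBIC))
c=viewer.capture("scene");save(c,"scene1.png");pickle.dump(c,open("scene1.pkl","wb"))
E
```

```text
time_s: 10.7
eef_pos: [558.8, -172.8, 274.5]
ee_rot: [-0.001, 0.686, 0.727, -0.0]
force: [0.4, -0.3, -0.4]
grip_width: 1.0
grip_force: 0.0
time_s: 11.95
eef_pos: [558.5, -170.9, 274.6]
ee_rot: [-0.0, 0.999, 0.032, -0.001]
force: [0.2, -0.1, -0.2]
grip_width: 1.001
grip_force: 0.0
12.0 [ 558.54472848 -170.9138962   274.76237167] [[0.998, 0.066, -0.001], [0.066, -0.998, 0.001], [-0.001, -0.001, -1.0]] [-4.97382657e-01  4.22119133e-01  1.23114797e+00 -3.24476046e-05
  1.48963869e+00  1.00701593e+00]
[[0.06, -0.95, -0.3, 636.32], [-1.0, -0.06, -0.02, -166.84], [-0.0, 0.3, -0.95, 416.91], [0.0, 0.0, 0.0, 1.0]]
```

View pics/w2.png

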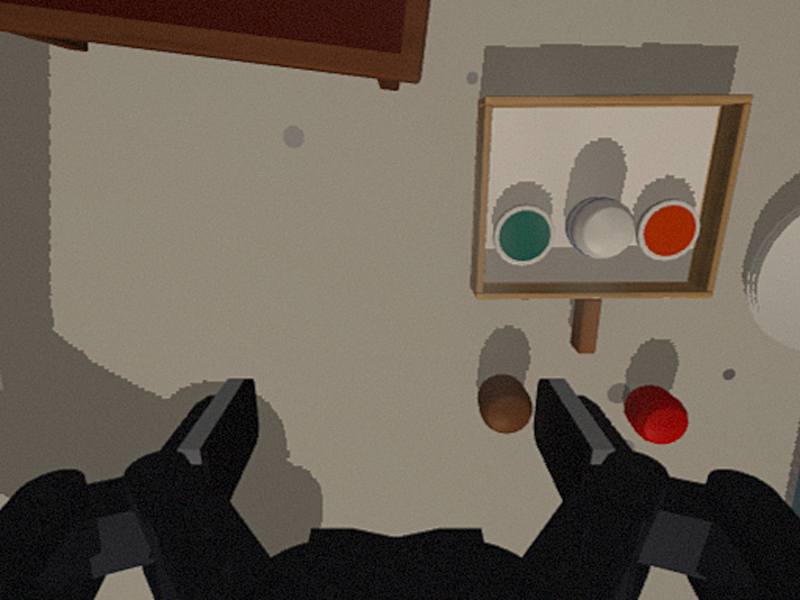

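```bash
python3 - <<'E'
from fit import *
c=pickle.load(open("w2.pkl","rb"));k=1.5625
np.set_printoptions(precision=3,suppress=True)
U=lambda x,y:((x+.5)/k-.5,(y+.5)/k-.5)
P=lambda x,y,z:ray(c,*U(x,y),z)[:2].round(1)
obs=[(c,np.array(U(*p)),l) for p,l in [((752,96),(80,-100,34)),((712,298),(-80,-100,34)),((483,98),(80,100,34)),((476,298),(-80,100,34))]]
x,r=fit(obs,[598,-334,.06]);print("tray",x,r.tolist())
print("pull tip top",P(573,352,34),P(597,352,34),"base",P(575,300,34),P(602,300,34))
g=cv2.GaussianBlur(c["color"],(0,0),1).astype(float).mean(-1)
pts=[]
for u in range(60,240):
    v0=int((38+44*(u*k)/415)/k);seg=g[v0-8:v0+9,u];d=np.gradient(seg);i=int(np.argmax(d))
    pts.append(ray(c,u,v0-8+i,64)[:2])
p=np.array(pts);m=np.ones(len(p),bool)
for _ in range(4):
    a=np.polyfit(p[m,1],p[m,0],1);r=p[:,0]-np.polyval(a,p[:,1]);m=abs(r)<max(.8,2*r[m].std())
print("stand front: yaw",-a[0],"x@y=0",a[1],"x@-175",np.polyval(a,-175),m.sum(),r[m].std())
print("stand corner",P(418,82,64),P(415,82,80),"right edge",P(430,2,80),P(420,75,80),"left foot end",P(88,46,0),P(383,88,0),P(400,89,0))
print("jar",P(604,230,52),"dishes",P(525,236,22),P(668,231,22),"brown top",P(506,398,46),"red",P(660,418,46))
# placed paperweight & stand in scene1
S=pickle.load(open("scene1.pkl","rb"))
cv2.imwrite("pics/s1z.png",cv2.resize(S["color"][150:300,270:420,::-1],None,fx=4,fy=4,interpolation=cv2.INTER_CUBIC))
E
```

```text
tray [ 598.449 -335.772    0.075] [[0.37551110487288497, -0.9913090180070512], [-0.13051205274803124, 0.41825628207109844], [0.2590005967675779, -0.249306959226395], [-0.667970234903521, 1.9832287352537605]]
pull tip top [ 469.9 -333.2] [ 471.2 -354.2] base [ 517.6 -326.4] [ 519.  -349.2]
stand front: yaw -0.05282815894841382 x@y=0 683.0815467427934 x@-175 673.836618926821 180 0.28199875764786314
stand corner [ 675.  -179.5] [ 673.1 -177. ] right edge [ 719.2 -182.8] [ 677.4 -179.9] left foot end [691.3  79.4] [ 675.7 -154. ] [ 675.9 -167.7]
jar [ 580.9 -331.1] dishes [ 567.1 -279.6] [ 578.9 -398. ] brown top [ 427.6 -277.1] red [ 416.5 -416.5]
```

View pics/s1z.png

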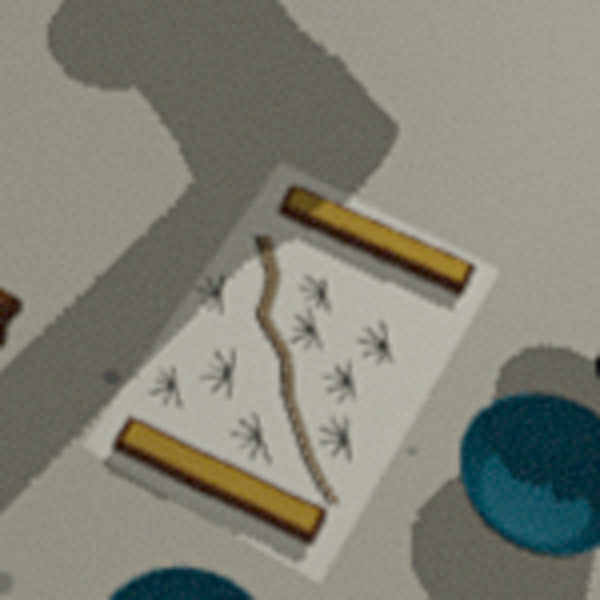

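The placed bar lies at the sheet's near end (around (375,240) in the crop), parallel to the twin and fully on the paper. In the wrist view the tray's pull tip is at (585,352) and the stand's front edge runs from (0,38) to (415,82). Now the pull.

```bash
python3 -m pendant '-0.0155 0.028 0.0358 0;-0.0155 0.028 0.0358 0;-0.0155 0.028 0.0358 0;-0.0155 0.028 0.0358 0;-0.0155 0.028 0.0358 0;-0.0155 0.028 0.0358 0;0 0 0 0;0 0 0 0' && python3 - <<'E'
from h import *
import pickle
c=viewer.capture("wrist");pickle.dump(c,open("w3.pkl","wb"))
s,r=state();print(s["time_s"],s["eef_pos"],r.round(3).tolist())
print("pull top corners px",[(np.array(proj(c,p))*1.5625).round().tolist() for p in [(466.8,-345,34)]])
cv2.imwrite("pics/w3.png",cv2.resize(c["color"][:,:,::-1],(800,600),interpolation=cv2.INTER_CUBIC))
E
```

```text
time_s: 13.05
eef_pos: [476.9, -344.3, 61.4]
ee_rot: [0.0, 0.999, 0.032, 0.0]
force: [0.5, 0.6, -0.5]
grip_width: 0.999
grip_force: 0.0
13.1 [ 477.19107312 -344.20067039   61.86610535] [[0.998, 0.065, 0.001], [0.065, -0.998, -0.001], [0.001, 0.001, -1.0]]
pull top corners px [[393.0, 374.0]]
```

View pics/w3.png

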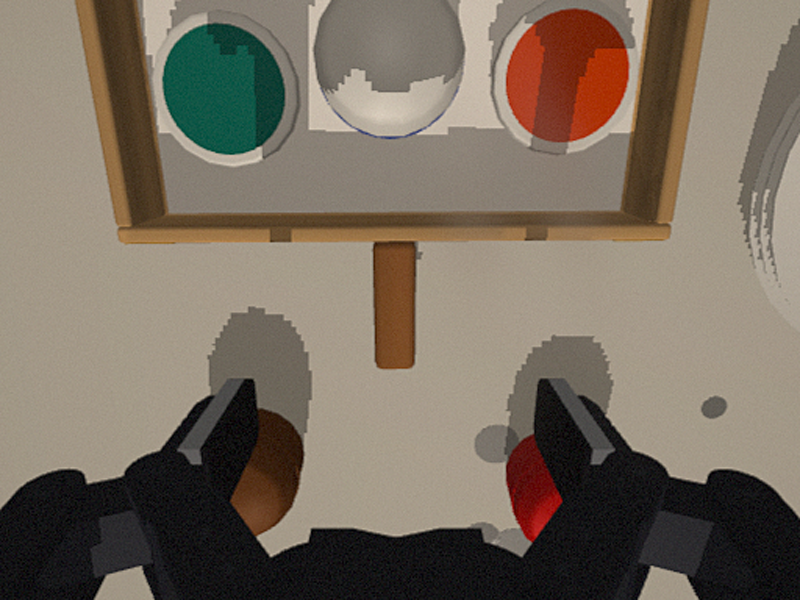

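The pull's tip is at (394,368), centred between the fingers and within 3 mm of where I expected it. The tray is square to the tool. I'll descend and grip.

```bash
python3 -m pendant '0.001 0 0.025 0;0 0 0.02 0;0 0 0.005 0;0 0 0 0' && python3 -m pendant '0 0 0 0;0 0 0 0;0 0 0 0;0 0 0 0;0 0 0 0;0 0 0 0;0 0 0 0' 0 50 && python3 - <<'E'
from h import *
s,r=state();print(s["time_s"],s["eef_pos"],r.round(3).tolist(),s["wrist_torque"])
E
```

```text
time_s: 13.6
eef_pos: [478.0, -344.3, 11.7]
ee_rot: [0.0, 0.999, 0.032, 0.0]
force: [-0.1, 0.5, 0.8]
grip_width: 0.998
grip_force: 0.0
time_s: 14.48
eef_pos: [477.5, -344.5, 11.1]
ee_rot: [0.0, 1.0, 0.032, 0.0]
force: [-0.8, 1.9, 6.3]
grip_width: 0.175
grip_force: 50.3
14.475 [ 477.46492825 -344.45012084   11.07646099] [[0.998, 0.063, 0.0], [0.063, -0.998, -0.0], [0.0, 0.0, -1.0]] [0.29731619 0.17861546 0.34140437]
```

```bash
python3 -m pendant '-0.004 0 0 0;-0.006 0 0 0;-0.006 0 0 0;-0.004 0 0 0;0 0 0 0' && python3 -m pendant '0.0003 -0.005 0 0;0.0006 -0.01 0 0;0.0006 -0.01 0 0;0.0006 -0.01 0 0;0.0006 -0.01 0 0;0.0006 -0.01 0 0;0.0006 -0.01 0 0;0.0006 -0.01 0 0;0.0006 -0.01 0 0;0.0006 -0.01 0 0' && python3 - <<'E'
from h import *
s,r=state();print(s["time_s"],s["eef_pos"],r.round(3).tolist(),s["wrist_torque"],s["force"])
E
```

```text
time_s: 15.1
eef_pos: [457.5, -346.1, 11.1]
ee_rot: [0.0, 1.0, 0.031, 0.0]
force: [0.9, -1.3, 4.3]
grip_width: 0.179
grip_force: 50.1
time_s: 16.35
eef_pos: [457.4, -251.2, 11.1]
ee_rot: [0.001, 1.0, 0.031, 0.0]
force: [-0.8, -6.0, 1.7]
grip_width: 0.179
grip_force: 50.0
16.35 [ 457.35531643 -251.18735883   11.08397937] [[0.998, 0.062, 0.001], [0.062, -0.998, -0.002], [0.001, 0.002, -1.0]] [-0.75694552  0.02306778 -0.46798698] [-0.82719569 -5.97912226  1.73636377]
```

```bash
python3 -m pendant '0.0006 -0.01 0 0;0.0006 -0.01 0 0;0.0006 -0.01 0 0;0.0006 -0.01 0 0;0.0006 -0.01 0 0;0.0006 -0.01 0 0;0.0006 -0.01 0 0;0.0006 -0.01 0 0;0.0006 -0.01 0 0;0.0006 -0.01 0 0' && python3 -m pendant '0.0006 -0.01 0 0;0.0006 -0.01 0 0;0.0006 -0.01 0 0;0.0006 -0.01 0 0;0.0006 -0.01 0 0;0.0006 -0.01 0 0;0.0006 -0.01 0 0;0.0006 -0.01 0 0;0.0006 -0.01 0 0;0.0006 -0.01 0 0' && python3 -m pendant '0.0006 -0.01 0 0;0.0006 -0.01 0 0;0.0005 -0.008 0 0;0 0 0 0.03;0 0 0 0.03;0 0 0 0.03;0 0 0 0.03;0 0 0 0' && python3 - <<'E'
from h import *
import pickle
c=viewer.capture("wrist");pickle.dump(c,open("w4.pkl","wb"))
s,r=state();print(s["time_s"],s["eef_pos"],r.round(3).tolist())
cv2.imwrite("pics/w4.png",cv2.resize(c["color"][:,:,::-1],(800,600),interpolation=cv2.INTER_CUBIC))
c=viewer.capture("side");pickle.dump(c,open("side4.pkl","wb"));save(c,"side4.png")
c=viewer.capture("scene");pickle.dump(c,open("scene4.pkl","wb"));save(c,"scene4.png")
E
```

```text
time_s: 17.6
eef_pos: [457.2, -150.9, 11.1]
ee_rot: [0.001, 1.0, 0.031, 0.0]
force: [-0.7, -5.7, 3.8]
grip_width: 0.182
grip_force: 50.0
time_s: 18.85
eef_pos: [456.9, -50.7, 11.1]
ee_rot: [0.001, 1.0, 0.031, 0.0]
force: [0.6, -7.0, 4.0]
grip_width: 0.173
grip_force: 50.2
time_s: 19.85
eef_pos: [456.4, -21.6, 11.0]
ee_rot: [-0.0, 1.0, -0.028, -0.0]
force: [0.4, 4.2, 7.9]
grip_width: 0.177
grip_force: 50.9
19.9 [456.42525063 -21.64075824  11.04497434] [[0.998, -0.056, -0.0], [-0.056, -0.998, 0.0], [-0.0, -0.0, -1.0]]
```

View pics/w4.png

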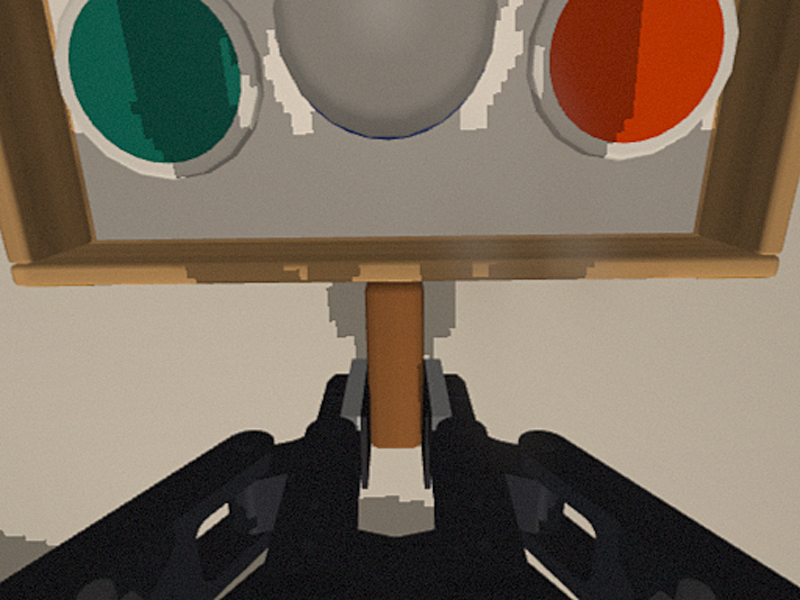

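The pads hold the pull's outer half, with the tip at (395,447), and the front wall runs from (12,285) to (778,277), nearly square to the tool. The jar and dishes are standing. I'll push in stages and watch the force.

```bash
python3 -m pendant '0.003 0 0 0.01;0.006 0 0 0;0.006 0 0 0;0.006 0 0 0;0.006 0 0 0;0.006 0 0 0;0.006 0 0 0;0.006 0 0 0;0.006 0 0 0' && python3 - <<'E'
from h import *
s,r=state();print(s["time_s"],s["eef_pos"],r.round(3).tolist(),s["wrist_torque"],s["force"])
import pickle
c=viewer.capture("side");pickle.dump(c,open("side5.pkl","wb"));save(c,"side5.png")
E
```

```text
time_s: 21.12
eef_pos: [504.0, -24.7, 11.0]
ee_rot: [-0.001, 0.999, -0.033, -0.005]
force: [-20.4, 1.3, 24.6]
grip_width: 0.178
grip_force: 53.0
21.125 [504.00622759 -24.69835049  11.01715415] [[0.998, -0.066, -0.009], [-0.066, -0.998, 0.001], [-0.009, -0.001, -1.0]] [0.21847516 2.77767161 0.02467792] [-20.41213327   1.27227719  24.57846206]
```

```bash
python3 -m pendant '0 0 0 0;0 0 0 0' && python3 - <<'E'
from h import *
s,r=state();print(s["eef_pos"],s["wrist_torque"],s["force"])
for n in ["side","scene","wrist"]:
    viewer.capture(n)
    for k in ["tray","jar","dish_a","stand"]:
        print(n,k,[(np.round(b["at"]),round(b["p"],2)) for b in models.boxes_of(n,k)][:3])
import pickle
a=cv2.imread("pics/side5.png")[95:305,180:390]
w=viewer.capture("wrist")["color"][:,:,::-1]
sc=viewer.capture("scene")["color"][150:290,160:300,::-1]
top=np.hstack([cv2.resize(a,(400,400),interpolation=cv2.INTER_CUBIC),cv2.resize(w,(400,300))[:, :].copy() if 0 else cv2.copyMakeBorder(cv2.resize(w,(400,300)),0,100,0,0,cv2.BORDER_CONSTANT)])
cv2.imwrite("pics/comp5.png",top)
E
```

```text
time_s: 21.42
eef_pos: [505.1, -24.9, 11.1]
ee_rot: [-0.0, 0.999, -0.033, -0.003]
force: [-13.4, 1.4, 18.2]
grip_width: 0.179
grip_force: 52.1
[505.14615492 -24.87404858  11.05481274] [0.22974943 1.81771519 0.05291152] [-13.38450511   1.40317342  18.2212599 ]
side tray [(array([661., -53.,   9.]), 0.81)]
side jar [(array([ 404., -431.,   44.]), 0.8), (array([595., -36.,  46.]), 0.63), (array([ 402., -288.,   39.]), 0.63)]
side dish_a [(array([593., -98.,  20.]), 0.7), (array([611.,  17.,  25.]), 0.49)]
side stand [(array([751., -92.,  80.]), 0.67)]
scene tray [(array([571., -13.,   6.]), 0.72), (array([604.,  33.,  25.]), 0.25), (array([558., 538.,  23.]), 0.24)]
scene jar [(array([ 423., -273.,   35.]), 0.71), (array([616., -21.,  48.]), 0.56), (array([ 421., -414.,   35.]), 0.4)]
scene dish_a [(array([603., -87.,  24.]), 0.52)]
scene stand [(array([822., -29.,  83.]), 0.72), (array([559., 540.,  24.]), 0.52)]
wrist tray [(array([568., -29.,   5.]), 0.69)]
wrist jar [(array([602., -29.,  48.]), 0.88)]
wrist dish_a [(array([602.,  29.,  23.]), 0.6), (array([592., -92.,  26.]), 0.58)]
wrist stand []
```

The resistance matches table friction plus about 18 N of down-pressure from the grip, and there's no side load. I'll ease the downward bias a little and go on.

```bash
python3 -m pendant '0.002 0 -0.0015 0;0.004 0 0 0;0.004 0 0 0;0.004 0 0 0;0.004 0 0 0' && python3 - <<'E'
from h import *
s,r=state();print(s["eef_pos"],r.round(3).tolist(),s["wrist_torque"],s["force"])
E
```

```text
time_s: 22.9
eef_pos: [525.5, -26.7, 12.1]
ee_rot: [-0.0, 0.999, -0.034, -0.0]
force: [-1.7, -0.7, -3.7]
grip_width: 0.179
grip_force: 49.0
[525.54097614 -26.70356158  12.05204368] [[0.998, -0.067, -0.001], [-0.067, -0.998, 0.0], [-0.001, -0.0, -1.0]] [ 0.07922266  0.40429606 -0.00588608] [-1.70234301 -0.73820698 -3.67875374]
```

```bash
python3 -m pendant '0.002 0 0.0007 0;0.004 0 0 0;0.005 0 0 0;0.005 0 0 0;0.005 0 0 0;0.005 0 0 0' && python3 - <<'E'
from h import *
s,r=state();print(s["eef_pos"],r.round(3).tolist(),s["wrist_torque"],s["force"])
E
```

```text
time_s: 23.65
eef_pos: [551.7, -28.5, 11.6]
ee_rot: [-0.0, 0.999, -0.034, -0.0]
force: [-1.2, -0.1, -3.8]
grip_width: 0.178
grip_force: 49.1
[551.68931242 -28.47096584  11.58331599] [[0.998, -0.067, -0.0], [-0.067, -0.998, 0.0], [-0.0, -0.0, -1.0]] [0.04784952 0.36160409 0.01822723] [-1.15814551 -0.06648362 -3.84225268]
```

```bash
python3 -m pendant '0.003 0 0.0008 0;0.005 0 0 0;0.005 0 0 0;0.005 0 0 0;0.005 0 0 0;0.005 0 0 0' && python3 - <<'E'
from h import *
s,r=state();print(s["eef_pos"],r.round(3).tolist(),s["wrist_torque"],s["force"])
E
```

```text
time_s: 24.4
eef_pos: [579.3, -30.3, 11.1]
ee_rot: [-0.0, 0.999, -0.034, -0.0]
force: [-5.2, 0.4, 2.2]
grip_width: 0.174
grip_force: 49.9
[579.25847314 -30.30139497  11.1044312 ] [[0.998, -0.067, -0.001], [-0.067, -0.998, 0.0], [-0.001, 0.0, -1.0]] [ 0.0720259   0.89602246 -0.02292772] [-5.22575531  0.4310222   2.15747499]
```

```bash
python3 -m pendant '0.005 0 0 0;0.005 0 0 0;0.005 0 0 0;0.005 0 0 0;0.005 0 0 0;0.005 0 0 0;0.005 0 0 0;0.005 0 0 0;0.005 0 0 0;0.004 0 0 0' && python3 -m pendant '0.004 0 0 0;0 0 0 0' && python3 - <<'E'
from h import *
import pickle
s,r=state();print(s["time_s"],s["eef_pos"],r.round(3).tolist(),s["wrist_torque"],s["force"])
np.set_printoptions(precision=1,suppress=True)
for n in ["side","wrist","scene"]:
    c=viewer.capture(n);pickle.dump(c,open(n+"6.pkl","wb"));save(c,n+"6.png")
c=pickle.load(open("side6.pkl","rb"))
for p in [(640,-31,22),(683,-34,0),(683,-34,34),(683,-34,80),(675,-180,80),(690,110,80)]: print(p,proj(c,p))
E
```

```text
time_s: 25.65
eef_pos: [628.2, -33.6, 11.1]
ee_rot: [0.0, 0.999, -0.034, -0.0]
force: [-5.5, 0.8, 1.3]
grip_width: 0.174
grip_force: 49.8
time_s: 25.9
eef_pos: [632.7, -33.9, 11.1]
ee_rot: [0.0, 0.999, -0.034, 0.001]
force: [-1.2, -0.2, -0.1]
grip_width: 0.17
grip_force: 49.6
25.9 [632.700412   -33.94332323  11.14320573] [[0.998, -0.067, 0.001], [-0.067, -0.998, -0.0], [0.001, 0.0, -1.0]] [ 0.12284852  0.236705   -0.02626769] [-1.1691382  -0.15792815 -0.11449499]
(640, -31, 22) [263.6 200.2]
(683, -34, 0) [272.3 199. ]
(683, -34, 34) [272.6 192.6]
(683, -34, 80) [273.  183.6]
(675, -180, 80) [301.6 206.1]
(690, 110, 80) [247.4 163.6]
```

```bash
python3 - <<'E'
import cv2,numpy as np
a=cv2.imread("pics/side6.png")[145:245,225:335];w=cv2.imread("pics/wrist6.png")
o=np.zeros((600,800,3),np.uint8);o[:384,:512]=w;b=cv2.resize(a,(286,260),interpolation=cv2.INTER_CUBIC);o[:260,514:]=b
s=cv2.imread("pics/scene6.png")[110:300,130:330];o[390:580,:200]=s
cv2.imwrite("pics/comp6.png",o)
E
```

```text
(no output)
```

View pics/comp6.png

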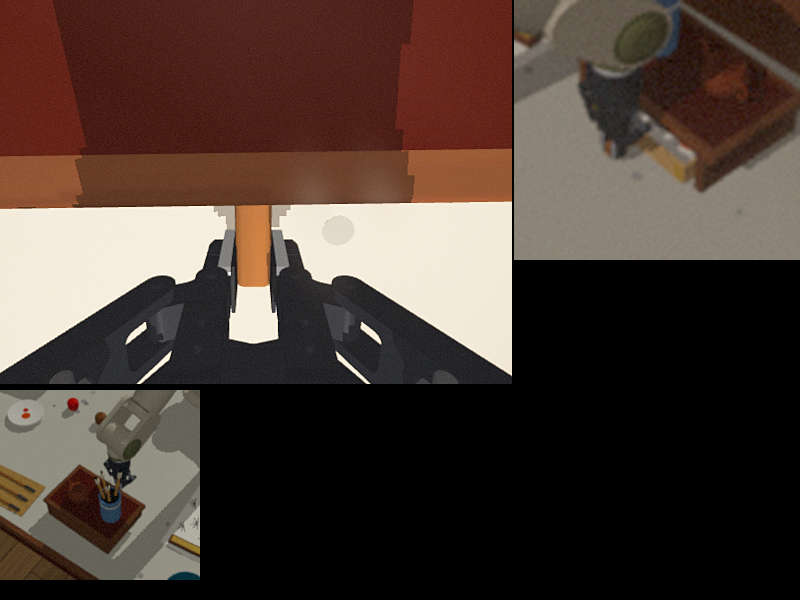

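The wrist view shows the stand's front edge from (0,208) to (512,202), parallel to the tray's front wall as seen before. The side crop shows the front wall's strip still sticking out. I'll compute the remaining distance in the tool frame.

```bash
python3 - <<'E'
from fit import *
np.set_printoptions(precision=1,suppress=True)
w4=pickle.load(open("w4.pkl","rb"));w6=pickle.load(open("wrist6.pkl","rb"));k=1.5625
T4=np.array([456.4,-21.6]);a=-.056;T6=np.array([632.7,-33.9]);b=-.067
for x in (12,395,778):
    q=ray(w4,(x+.5)/k-.5,281+4*(395-x)/383/1-0 if 0 else (281-(x-395)*.0104+.5)/k-.5,34)[:2]-T4
    print("tray front rel tool",q@[np.cos(a),np.sin(a)],q@[-np.sin(a),np.cos(a)])
g=cv2.GaussianBlur(w6["color"],(0,0),1).astype(float).mean(-1);P=[]
for u in list(range(10,200,5))+list(range(310,505,5)):
    v=195+int(np.argmax(np.gradient(g[195:216,u])))
    q=ray(w6,u,v,80)[:2]-T6;P.append([q@[np.cos(b),np.sin(b)],q@[-np.sin(b),np.cos(b)]])
P=np.array(P);f=np.polyfit(P[:,1],P[:,0],1);print("stand edge rel tool: at 0",f[1],"slope",f[0],"ends",np.polyval(f,[-100,100]))
# pull tip in both views, z=34
print("tip",[((ray(c,u,v,34)[:2]-T)@[np.cos(t),np.sin(t)]) for c,u,v,T,t in [(w4,252,285.7,T4,a),(w6,253,286,T6,b)]])
# side view visible front wall: rim right end vs stand edge
c=pickle.load(open("side6.pkl","rb"));s=2.6
print("side front right rim", ray(c,225+(693-514)/s-.5,145+160/s-.5,34), "bottom",ray(c,225+(685-514)/s-.5,145+180/s-.5,0),"stand corner foot",ray(c,225+(702-514)/s-.5,145+188/s-.5,0))
E
```

```text
tray front rel tool 42.04288545698901 99.26481103616695
tray front rel tool 43.07674457048314 -0.6980521419119824
tray front rel tool 44.10645875813627 -100.26014634739603
stand edge rel tool: at 0 49.50705919797409 slope -0.014624826739494 ends [51. 48.]
tip [np.float64(-7.357352595003562), np.float64(-7.6329532849349135)]
side front right rim [ 688.8 -132.9   34. ] bottom [ 677.8 -131.     0. ] stand corner foot [ 684.  -157.3    0. ]
```

```bash
python3 -m pendant '0.003 0 0 0;0.003 0 0 0;0 0 0 0' && python3 -m pendant '0 0 0 0;0 0 0 0;0 0 0 0;0 0 0 0' 0.7 && python3 -m pendant '-0.015 0 -0.002 0;-0.015 0 -0.002 0;0 0 0 0;0 0 0 0;0 0 0 0;0 0 0 0;0 0 0 0' 0.7 && python3 -m pendant '0 0 0 0;0 0 0 0;0 0 0 0;0 0 0 0;0 0 0 0' 0 && python3 - <<'E'
from h import *
import pickle
s,r=state();print(s["time_s"],s["eef_pos"],r.round(3).tolist(),s["force"])
c=viewer.capture("wrist");pickle.dump(c,open("w7.pkl","wb"));save(c,"w7.png")
T=s["eef_pos"][:2];b=np.arctan2(r[1,0],r[0,0])
g=cv2.GaussianBlur(c["color"],(0,0),1).astype(float)
# pull (orange): pixels near centre columns
im=c["color"].astype(int);m=(im[:,:,0]-im[:,:,2]>60)
for u in (246,250,254,258):
    rows=np.where(m[:,u])[0];print(u,rows.min(),rows.max(),[(ray(c,u,rows.max()+.5,34)[:2]-T)@[np.cos(b),np.sin(b)]])
E
```

```text
time_s: 26.42
eef_pos: [637.9, -34.3, 11.1]
ee_rot: [0.0, 0.999, -0.034, -0.0]
force: [-5.4, 0.2, 4.5]
grip_width: 0.177
grip_force: 50.2
time_s: 26.92
eef_pos: [638.2, -34.3, 10.8]
ee_rot: [0.0, 0.999, -0.034, 0.0]
force: [0.5, 0.2, 0.5]
grip_width: 0.7
grip_force: 0.0
time_s: 27.8
eef_pos: [608.3, -32.3, 14.7]
ee_rot: [-0.0, 0.999, -0.034, -0.0]
force: [-0.4, -0.1, -0.1]
grip_width: 0.702
grip_force: 0.0
time_s: 28.42
eef_pos: [608.2, -32.3, 14.8]
ee_rot: [0.0, 0.999, -0.034, -0.0]
force: [-0.1, -0.2, 0.2]
grip_width: -0.003
grip_force: 0.0
28.425 [608.21477825 -32.28284693  14.80803412] [[0.998, -0.067, -0.0], [-0.067, -0.998, -0.0], [-0.0, 0.0, -1.0]] [-0.14266691 -0.20185226  0.23394801]
246 111 223 [np.float64(21.885694092606027)]
250 112 223 [np.float64(21.884994621439798)]
254 111 223 [np.float64(21.88429513333941)]
258 112 223 [np.float64(21.883595628304086)]
```

```bash
python3 -m pendant '0.006 0 0 0;0.002 0 0 0;0 0 0 0' && python3 -m pendant '0.0015 0 0 0;0 0 0 0' && python3 -m pendant '0.0015 0 0 0;0 0 0 0'
```

```text
time_s: 28.85
eef_pos: [616.3, -32.8, 14.7]
ee_rot: [0.0, 0.999, -0.034, 0.0]
force: [0.3, -0.2, 0.2]
grip_width: -0.004
grip_force: 0.0
time_s: 29.1
eef_pos: [617.0, -32.8, 14.7]
ee_rot: [-0.0, 0.999, -0.034, -0.001]
force: [-5.2, -1.1, 3.0]
grip_width: -0.0
grip_force: 2.6
time_s: 29.35
eef_pos: [618.6, -32.9, 14.7]
ee_rot: [-0.0, 0.999, -0.034, -0.001]
force: [-4.3, 0.7, 2.8]
grip_width: -0.003
grip_force: 2.5
```

```bash
python3 -m pendant '0.002 0 0 0;0 0 0 0' && python3 -m pendant '-0.015 0 0 0;-0.03 0 -0.01 0;-0.03 0 -0.05 0;-0.03 0 -0.05 0;-0.02 0 -0.05 0;-0.02 0 -0.05 0;0 0 0 0;0 0 0 0' && python3 - <<'E'
from fit import *
s,r=state();print(s["time_s"],s["eef_pos"],s["force"])
for n in ["side","scene","wrist"]:
    c=viewer.capture(n);pickle.dump(c,open(n+"8.pkl","wb"));save(c,n+"8.png")
    for k in ["tray","tray_pull","jar","dish_a","stand","teapot","brush_pot","paperweight"]:
        print(n,k,[(np.round(b["at"]).tolist(),round(b["p"],2)) for b in models.boxes_of(n,k)][:3])
c=pickle.load(open("wrist8.pkl","rb"));im=c["color"].astype(int)
p=proj(c,(630,-33,34));e=proj(c,(683,-34,80));print("px",p,e,np.array(c["pose"])[:3,3])
u=int(p[0])
for v in range(max(0,int(e[1])-15),int(p[1])+12): print(v,im[v,u-1:u+2].mean(0).astype(int).tolist(),end=";")
E
```

```text
time_s: 29.6
eef_pos: [620.8, -33.0, 14.7]
ee_rot: [-0.0, 0.999, -0.034, -0.0]
force: [-4.7, 0.5, 1.3]
grip_width: 0.0
grip_force: 2.3
time_s: 30.6
eef_pos: [476.6, -23.4, 224.2]
ee_rot: [-0.0, 0.999, -0.034, 0.0]
force: [-0.5, -0.0, -0.8]
grip_width: 0.0
grip_force: 0.0
30.6 [476.64653366 -23.44369533 224.18422261] [-0.4895613  -0.04044556 -0.8193453 ]
side tray [([686.0, -41.0, 22.0], 0.58), ([531.0, 310.0, 1.0], 0.42)]
side tray_pull [([680.0, -44.0, 19.0], 0.67), ([550.0, -556.0, 24.0], 0.46)]
side jar [([400.0, -286.0, 41.0], 0.8), ([401.0, -433.0, 43.0], 0.58)]
side dish_a []
side stand [([747.0, -88.0, 82.0], 0.83)]
side teapot [([773.0, -105.0, 120.0], 0.7), ([694.0, 376.0, 19.0], 0.54), ([414.0, 544.0, 74.0], 0.19)]
side brush_pot [([770.0, 18.0, 184.0], 0.89)]
side paperweight [([416.0, 306.0, 20.0], 0.78), ([678.0, -46.0, 18.0], 0.18)]
scene tray []
scene tray_pull []
scene jar [([418.0, -272.0, 36.0], 0.48), ([417.0, -414.0, 38.0], 0.43), ([819.0, -28.0, 81.0], 0.24)]
scene dish_a [([819.0, -32.0, 84.0], 0.41)]
scene stand [([818.0, -26.0, 79.0], 0.75)]
scene teapot [([794.0, -86.0, 123.0], 0.57)]
scene brush_pot [([804.0, 51.0, 191.0], 0.97)]
scene paperweight []
wrist tray [([632.0, -35.0, 29.0], 0.63)]
wrist tray_pull [([636.0, -31.0, 31.0], 0.44)]
wrist jar [([412.0, -273.0, 42.0], 0.91)]
wrist dish_a []
wrist stand []
wrist teapot []
wrist brush_pot []
wrist paperweight [([425.0, 250.0, 22.0], 0.93), ([634.0, -30.0, 35.0], 0.59)]
px [251.26032766   7.46811666] [247.51307624 -85.78443023] [554.0951756  -29.37656604 367.27920624]
0 [108, 68, 37];1 [109, 66, 35];2 [114, 70, 36];3 [115, 73, 35];4 [114, 68, 32];5 [104, 66, 35];6 [96, 58, 25];7 [98, 60, 32];8 [95, 57, 25];9 [84, 45, 15];10 [131, 116, 100];11 [155, 146, 131];12 [157, 149, 133];13 [153, 143, 129];14 [156, 145, 131];15 [156, 146, 132];16 [151, 141, 127];17 [153, 143, 128];18 [156, 147, 133];
```

```bash
python3 -m pendant '0.05 0 0 0;0.05 0 0 0;0.02 0 0 0;0 0 0 0;0 0 0 0' && python3 - <<'E'
from fit import *
np.set_printoptions(precision=1,suppress=True)
c=viewer.capture("wrist");pickle.dump(c,open("w9.pkl","wb"))
im=cv2.GaussianBlur(c["color"],(0,0),.8).astype(float);o=np.array(c["pose"])[:3,3];print(o)
# front edge line of stand
E=[]
for u in list(range(60,215,4))+list(range(300,450,4)):
    e=proj(c,(683,-34-(u-256)*1.0,72));v0=int(e[1]);l=im[max(0,v0-14):v0+15,u].mean(-1);d=np.gradient(l);v=max(0,v0-14)+int(np.argmax(d))
    E.append([u,v])
E=np.array(E);f=np.polyfit(E[:,0],E[:,1],1);r=E[:,1]-np.polyval(f,E[:,0]);m=abs(r)<2;f=np.polyfit(E[m,0],E[m,1],1);print("edge n",m.sum(),len(E),f)
p=proj(c,(634,-33,34));u=int(round(p[0]));col=im[:,u-2:u+3].mean(1);rb=col[:,0]-col[:,2]
v0=int(p[1]);d=-np.gradient(rb[v0-12:v0+13]);tv=v0-12+int(np.argmax(d))
tip=ray(c,u,tv,34);print("tip",tip)
for z in (64,80):
    q=ray(c,u,np.polyval(f,u),z);print("edge",z,q,"tip-edge",(q-tip)[:2]@[.998,-.06])
E
```

```text
time_s: 32.58
eef_pos: [595.6, -31.4, 224.8]
ee_rot: [-0.0, 0.999, -0.034, -0.0]
force: [-0.4, -0.6, 0.3]
grip_width: 0.004
grip_force: 0.0
[673.2 -37.3 367.2]
edge n 25 77 [-0. 88.]
tip [633.2 -32.6  34. ]
edge 64 [681.8 -36.2  64. ] tip-edge 48.64275759682139
edge 80 [681.3 -36.2  80. ] tip-edge 48.19628875169834
```

```bash
python3 - <<'E'
from fit import *
np.set_printoptions(precision=2,suppress=True)
c=pickle.load(open("w9.pkl","rb"));im=cv2.GaussianBlur(c["color"],(0,0),1).astype(float).mean(-1)
E=[]
for u in list(range(140,235,3))+list(range(275,400,3)):
    v=60+int(np.argmax(np.gradient(im[60:115,u])));E.append([u,v])
E=np.array(E);print(E[::4].tolist())
s,i,*_=__import__("scipy.stats",fromlist=["x"]).theilslopes(E[:,1],E[:,0]);print(s,i)
tip=np.array([633.2,-32.6,34]);u=proj(c,tip)[0]
for z in (64,80):
    q=ray(c,u,s*u+i,z);print(z,q,(q-tip)[:2]@[.998,-.06])
E
```

```text
[[140, 85], [152, 83], [164, 83], [176, 82], [188, 82], [200, 82], [212, 82], [224, 82], [275, 81], [287, 81], [299, 81], [311, 80], [323, 80], [335, 80], [347, 80], [359, 81], [371, 81], [383, 80], [395, 79]]
-0.014492753623188406 85.18115942028986
64 [680.82 -36.08  64.  ] 47.72852638912194
80 [680.41 -36.15  80.  ] 47.33305542228051
```

```bash
python3 -c "
from rig import ctrl
print(ctrl.finish_job())"
```

```text
the job is handed in; nothing more can be done
None
```

The job is handed in at about 33 s: the paperweight lies across the painting's near end, parallel to its twin, and the tray is in the bay with its front about 3–4 mm inside the stand's edge. The jar and dishes were upright just before the push but hidden by the stand afterwards, and early in the push the tray's front edge may have lifted by up to 1 mm.

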